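Find the flush cover release on the label printer's deck and press it

TASK

The label printer is due for a new roll: pop its cover. Feel across the flat deck in front of the cover for the flush release plate, push it right down with your fingertips until the cover springs ajar, then let the plate come back up and take your hand away. Leave the cover standing as it sprang, do not press the round feed key, and lift or shift nothing that lies about.

Things in the scene. Friction and masses are not known exactly. Their poses are not given: they have to be found in the camera images.
- printer: grey desktop label printer, fixed: 270 (x) by 300 (y) by 150 high. Origin: centre of its underside; x runs from its front (label slot) to its back (hinge), y to the left for someone facing its front, z up. The front 100 mm of its top is the deck, a fixed flat rigid panel at z = 150 mm; behind it and level with it is the cover (170 deep, 300 wide) over the roll bay
- deck_line (a point): on the deck's face at printer frame (-82.5, 0, 150) mm, axes as the printer's. The middle of the release plate lies on the line through it along the printer's y, 48 mm in front of the cover's edge, anywhere from 38 mm left to 38 mm right of this point; where differs from printer to printer and is not given: find it by touch
- release (a joint): release plate in the deck: flat, same grey plastic, 35 (x) by 61 (y) in an aperture 38 by 64, face 1.7 mm below the deck. Value: how far it is pressed, m: 0 up, 0.006 fully down. Springs back; about 2 N starts it, about 5 N bottoms it; at about 4.5 mm the catch frees the cover
- cover (a joint): opening angle of the cover, rad: 0 shut and latched (cannot be raised then), about 0.21 where its own spring leaves it ajar (front edge about 35 mm up), up to 1.7 lifted right open. Freed, it springs up in a fraction of a second and stays ajar by itself
- cover_edge (a point): middle of the cover's front edge, on its upper face (printer frame -34, 0, 150 mm when shut)
- feed_key (a joint): round feed key, 16 across, standing 3 mm proud of the deck at its left end (centre at printer frame -82.5, 120 mm): 0 up, 0.0025 pressed, m. Not to be pressed
- knife: black safety knife, 86 long, 20 wide, 12 high, loose, lying on the deck's right end (about 127 mm right of the middle, roughly along the printer's x); origin under its middle
- label_roll: spare roll of white labels standing on end beside the printer's left, 90 across, 100 high, loose; origin under its centre
- tape_roll: roll of brown packing tape lying flat in front of the printer, 110 across, 48 high, loose; origin under its centre
- marker: marker pen lying in front of the printer, 130 long, 17 thick, loose; origin under its middle
- carton: small white carton right of the printer, 120 by 80 by 60 high, loose; origin under its centre
- cleaner: white bottle left of the printer, 56 across, 150 high, loose; origin under its centre

How it is judged:
At the end, for the whole second after the job is handed in: the cover has sprung ajar (0.12 to 0.42 rad) and stands still, and the release plate is up again (less than 2 mm down) (value of joint cover between 0.12 and 0.42 rad and value of joint release below 0.002 m and velocity of joint cover between -0.2 and 0.2 rad/s); the robot touches nothing.
It fails at once if the cover is lifted by hand past where it springs (over 0.5 rad) (value of joint cover above 0.5 rad).
It fails at once if the feed key is pressed (over 1.5 mm) (value of joint feed_key above 0.0015 m).
It fails at once if something loose is lifted, knocked or shifted by more than 20 mm (distance of any of knife, label_roll, tape_roll, marker, carton, cleaner from where it was at the start of the episode above 0.02 m).
It also fails if it takes over 48 s, if anything falls off the work surface, if the arm or the gripper's body presses on something with over 40 N, if the wrist force passes 120 N, or if a joint passes its speed limit or range.

ROBOT

A 6-joint arm with a two-finger parallel gripper is mounted at the origin on the work surface. World frame = base frame: x ahead of the robot, y to its left, z up, the work surface at z = 0. Lengths are in m, angles in rad, forces in N, time in s.
With the tool pointing down it reaches from about 0.275 to 0.75 m from the base axis. Payload 10.2 kg.
Tool frame: the origin (TCP) lies on the centre line of the jaws, within the pads' length; the fingertips stand 11 mm ahead of it and the grasp point (between the pads) lies 8 mm behind it (arm.tips_ahead is the z of the fingertips in the tool frame, in m); z points along the fingers, y is the line along which they close (so a half turn about z gives the same grasp; the last joint's range is limited). The gripper opens to 88 mm and grips with 3 to 60 N. Pads are 18 mm wide; open, the fingers measure 123 mm over their backs; the gripper's body (75 mm by 187 mm) begins 45 mm behind the grasp point.
Start: joints at [1.101, 0.313, 1.498, -0, 1.331, -0.223], TCP at [0.128, 0.509, 0.25] pointing down, gripper open.
Joint ranges: [-2.94, 2.94], [-0.97, 2.17], [0.19, 2.56], [-1.23, 4.37], [0.02, 3.11], [-2.88, 2.88]. Speed limits (rad/s): [2.39, 2.39, 3.01, 3.14, 3.14, 3.14].

INTERFACE

Orientations are given as a unit quaternion [w, x, y, z].
In Python, from plant import arm, eyes gives the robot as it stands. The module is installed in compiled form; this text tells all that it offers.
- The arm moves only by the tool step_arm, never from a script. Its argument "deltas" is text: rows parted by semicolons, each of 7 numbers parted by spaces: the opening in per cent of the stroke, from 0 (shut) to 100 (fully open), then the shift along the world's x, y, z in m, then the turn, a rotation vector about the world's x, y, z in degrees. In form: fingers dx dy dz rx ry rz; .... A call has 1 to 5 rows; each row shifts and turns the commanded pose from where the row before left it; what a row does not reach is not made up. A row lasts 1/10 s, in which the tool goes at most 50 mm and 8.59 degrees, less where a joint would pass 70% of its speed; a pose out of reach is approached as far as the arm can. A call is refused whole if a number of a shift passes 0.05 or a number of a turn 8.59, either way. A call with a gripper value outside its range is refused whole. The fingers move at their own pace and stop on an object; the grip force is fixed at half the most. Time passes only in rows, so rows that do not move let the fingers close. It gives the time, the measured TCP pose, the force, the opening and the grip force at its end, in the units of the state.
- arm.get_obs(): the state, without advancing time (a new reading comes with each control period).
- eyes.camera(name): name is "side" or "top"; returns a dict with "img" (384x512x3 uint8, blue, green, red), "mtx" (3x3 intrinsics, pixels), "distortion" ([k1, k2, p1, p2, k3] as OpenCV has them; the pictures are not rectified), "pose" (4x4, takes a point from camera to world coordinates). Camera axes: x right, y up, looking along -z (the intrinsics and any distortion apply to the point x, -y, -z); pixel columns grow to the right and rows downward; lengths in m; the calibration is good to about 2 mm. A picture is of the moment at which its call begins. There is no depth.
- arm.job_done(): hands the job in; it is judged then, once.
The state is a dict: "clock": time; "qpos": joint angles; "qvel": joint speeds; "joint_efforts": joint torques, N m; "ee_pos": TCP position; "tool_rot": TCP orientation; "contact_force": force on the tool from outside, world axes, zero at the start; "wrist_torque": the same for the moment, N m; "width": opening from 0.0 (shut) to 1.0 (fully open); "finger_force": force on a finger pad.
Only numpy, scipy, OpenCV 4.12 (cv2) and the standard library are available. Lean on these libraries where they do the work, as an engineer would, in place of code of your own. Each camera call takes 0.05 s, during which the arm holds its last target. There are 200 camera calls.

## Working session

There is one attempt and no reset: what is moved stays moved. The work goes in short steps, Python scripts to look and compute and a tool call to move; the robot and the scene stay as the last step left them, time stands still between calls to the robot, and variables do not carry over. Pictures are saved under pics/ and viewed, at most 10 in all, crops included, and the job is handed in when it is done.

Besides the shell and the picture viewer there is one more tool, called after "Call:" in YAML: its name, and indented under it one key for each argument. step_arm: Moves the arm, as the interface text tells. Its arguments: {"type":"object","properties":{"deltas":{"type":"string"}},"required":["deltas"]}

```bash
mkdir -p pics; cat > h.py <<'E'
import numpy as np, cv2
from plant import arm, eyes
def ray(c,uv):
    p=cv2.undistortPoints(np.array([[uv]],float),np.array(c["mtx"]),np.array(c["distortion"]))[0,0]
    P=np.array(c["pose"]); d=P[:3,:3]@np.array([p[0],-p[1],-1]); return P[:3,3],d
def onz(c,uv,z):
    o,d=ray(c,uv); return o+d*(z-o[2])/d[2]
E
python3 - <<'E'
from h import *
for n in("top","side"):
    c=eyes.camera(n); cv2.imwrite(f"pics/{n}0.png",c["img"]); print(n,np.round(c["pose"],3).tolist())
o=arm.get_obs(); print(o["clock"],o["ee_pos"],o["tool_rot"],o["contact_force"],o["width"],arm.tips_ahead)
E
```

```text
top [[-0.024, 0.997, -0.074, 0.524], [-1.0, -0.024, 0.0, 0.022], [-0.001, 0.074, 0.997, 1.025], [0.0, 0.0, 0.0, 1.0]]
side [[0.747, 0.503, -0.433, 0.21], [-0.664, 0.554, -0.502, -0.397], [-0.012, 0.663, 0.749, 0.775], [0.0, 0.0, 0.0, 1.0]]
0.1 [0.1281832  0.50889763 0.24922972] [-1.86934050e-04  1.23109282e-01  9.92392962e-01 -5.28294942e-04] [-0.66311394  0.61108711  0.16495018] 1.0007371891641479 0.011
```

View pics/top0.png

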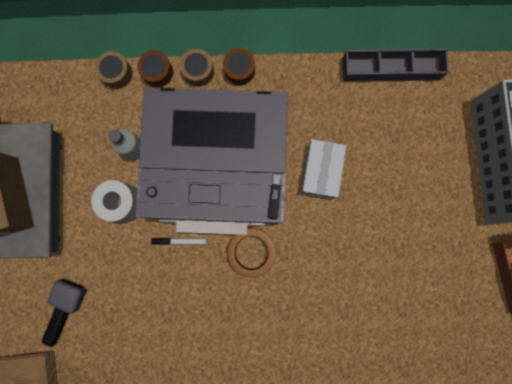

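View pics/side0.png

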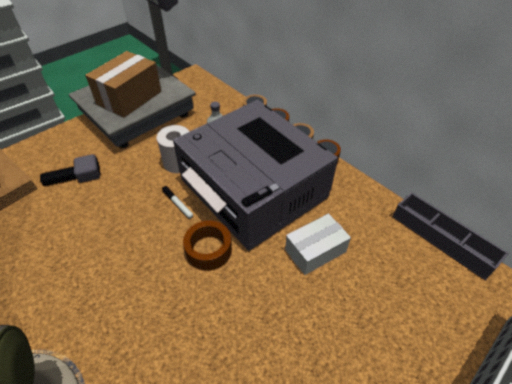

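The top view shows the printer with corners at about (144,88), (287,93), (283,222) and (137,218). The feed key is at (152,192) and the knife at (274,198). A faint rectangle near (205,194) may be the plate. I'll enlarge both views there and measure.

```bash
python3 - <<'E'
from h import *
ct=eyes.camera("top"); cs=eyes.camera("side")
def crop(im,x0,y0,x1,y1,s):
    g=im[y0:y1,x0:x1]; g=cv2.resize(g,None,fx=s,fy=s,interpolation=cv2.INTER_CUBIC)
    return cv2.convertScaleAbs(g,alpha=1.8)
a=crop(ct["img"],130,80,295,235,4); a=a[:,:660]
b=crop(cs["img"],165,100,345,240,4)
cv2.imwrite("pics/ta.png",a[:600]); cv2.imwrite("pics/sb.png",b)
E
```

```text
(no output)
```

View pics/ta.png

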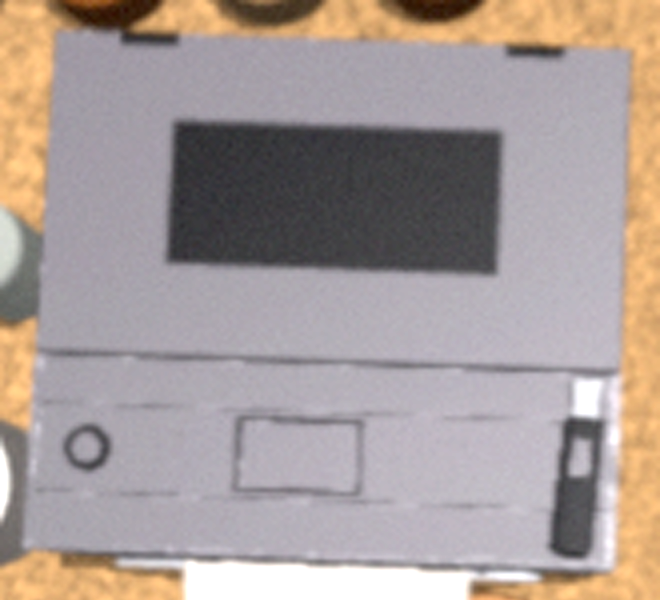

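View pics/sb.png

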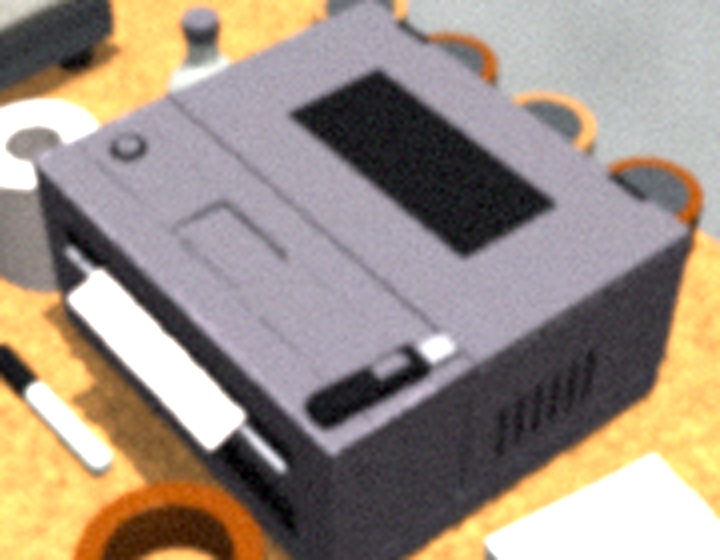

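Both crops show a single rectangular outline on the deck, with top-crop corners at (238,416), (362,423), (358,495) and (234,490). I'll convert that to world coordinates now and confirm it by touch later.

```bash
python3 - <<'E'
from h import *
from scipy.spatial.transform import Rotation as R
c=eyes.camera("top"); s=eyes.camera("side")
f=lambda u,v,x0,y0:(x0+(u+.5)/4-.5,y0+(v+.5)/4-.5)
for n,u,v in [("LB",58,30),("RB",630,50),("RF",612,570),("LF",25,548),("key",87,447),("edgeL",38,352),("edgeR",618,370),("p1",238,416),("p2",362,423),("p3",358,495),("p4",234,490)]:
    print(n,np.round(onz(c,f(u,v,130,80),.15),4)[:2])
for n,u,v in [("key",128,145),("plLB",228,203),("plLF",175,230),("plRB",287,258)]: print("side",n,np.round(onz(s,f(u,v,165,100),.15),4)[:2])
o=arm.get_obs(); q=o["tool_rot"]; r=R.from_quat([q[1],q[2],q[3],q[0]]); print(r.as_matrix().round(3), o["qpos"].round(3))
E
```

```text
LB [0.8225 0.2611]
RB [ 0.804  -0.0349]
RF [ 0.5366 -0.0183]
LF [0.5545 0.2782]
key [0.605  0.2464]
edgeL [0.6543 0.2713]
edgeR [ 0.6378 -0.024 ]
p1 [0.619  0.1693]
p2 [0.6139 0.1064]
p3 [0.5774 0.109 ]
p4 [0.5814 0.1717]
side key [0.6033 0.2501]
side plLB [0.6157 0.1667]
side plLF [0.5778 0.1695]
side plRB [0.6112 0.1071]
[[-0.97   0.244 -0.   ]
 [ 0.244  0.97  -0.   ]
 [ 0.    -0.    -1.   ]] [ 1.101  0.313  1.498 -0.     1.331 -0.223]
```

Call:
step_arm:
  deltas: "0 0.031 -0.0246 -0.002 0 0 0.7;0 0.031 -0.0246 -0.002 0 0 0.7;0 0.031 -0.0246 -0.002 0 0 0.7;0 0.031 -0.0246 -0.002 0 0 0.7;0 0.031 -0.0246 -0.002 0 0 0.7"

```text
clock: 0.8
ee_pos: [0.2843, 0.3849, 0.2397]
tool_rot: [0.0, 0.092, 0.996, 0.0]
contact_force: [0.4, 0.8, 0.1]
width: 0.572
finger_force: 0.0
```

Call:
step_arm:
  deltas: "0 0.031 -0.0246 -0.002 0 0 0.7;0 0.031 -0.0246 -0.002 0 0 0.7;0 0.031 -0.0246 -0.002 0 0 0.7;0 0.031 -0.0246 -0.002 0 0 0.7;0 0.031 -0.0246 -0.002 0 0 0.7"

```text
clock: 1.3
ee_pos: [0.4394, 0.2618, 0.2297]
tool_rot: [0.0, 0.062, 0.998, 0.0]
contact_force: [0.2, 0.2, 0.3]
width: 0.117
finger_force: 0.0
```

Call:
step_arm:
  deltas: "0 0.031 -0.0246 -0.002 0 0 0.7;0 0.031 -0.0246 -0.002 0 0 0.7;0 0.031 -0.0246 -0.002 0 0 0.7;0 0.031 -0.0246 -0.002 0 0 0.7;0 0.031 -0.0246 -0.002 0 0 0.7"

```text
clock: 1.8
ee_pos: [0.5944, 0.1389, 0.2195]
tool_rot: [-0.0, 0.032, 1.0, 0.0]
contact_force: [0.2, -0.2, 0.6]
width: 0.003
finger_force: 0.0
```

Call:
step_arm:
  deltas: "0 0.002 0 -0.01 0 0 0;0 0 0 -0.01 0 0 0;0 0 0 0 0 0 0"

```text
clock: 2.1
ee_pos: [0.594, 0.1408, 0.198]
tool_rot: [-0.002, 0.031, 1.0, -0.0]
contact_force: [-0.1, 0.1, -0.3]
width: 0.006
finger_force: 0.0
```

Call:
step_arm:
  deltas: "0 0 0 -0.015 0 0 0;0 0 0 -0.015 0 0 0;0 0 0 -0.003 0 0 0;0 0 0 0 0 0 0"

```text
clock: 2.5
ee_pos: [0.5948, 0.1408, 0.167]
tool_rot: [-0.0, 0.031, 1.0, 0.0]
contact_force: [-0.1, -0.5, 0.8]
width: 0.006
finger_force: 0.0
```

```bash
python3 - <<'E'
from h import *
c=eyes.camera("side");g=c["img"][60:240,140:345]
cv2.imwrite("pics/s2.png",cv2.convertScaleAbs(cv2.resize(g,None,fx=3.2,fy=3.2,interpolation=cv2.INTER_CUBIC),alpha=1.6))
o=arm.get_obs();print(o["ee_pos"],o["contact_force"])
E
```

```text
[0.59513702 0.14066283 0.16756001] [-0.61754861 -0.23458712  0.34380434]
```

View pics/s2.png

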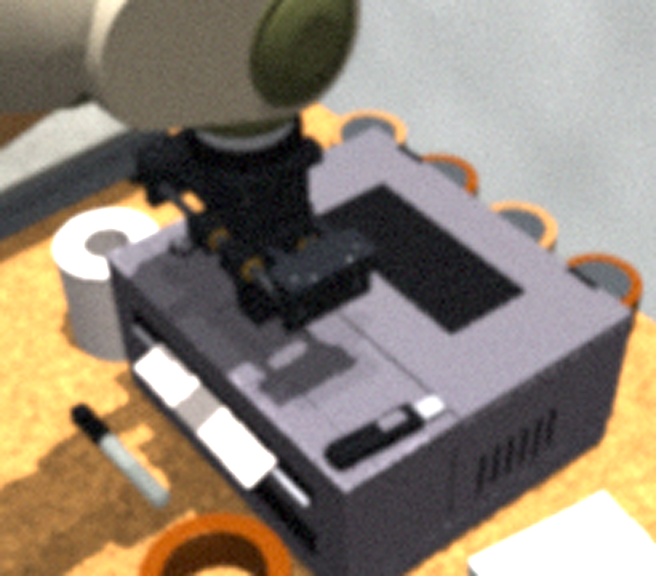

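The closed tips are above the plate area and clear of the knife, feed key and cover. Next I'll feel downward gently.

Call:
step_arm:
  deltas: "0 0 0 -0.002 0 0 0;0 0 0 -0.002 0 0 0;0 0 0 -0.002 0 0 0;0 0 0 0 0 0 0"

```text
clock: 2.95
ee_pos: [0.5952, 0.1401, 0.1605]
tool_rot: [-0.0, 0.032, 0.999, -0.0]
contact_force: [0.1, -0.6, 0.5]
width: 0.006
finger_force: 0.0
```

Call:
step_arm:
  deltas: "0 0 0 -0.001 0 0 0;0 0 0 0 0 0 0"

```text
clock: 3.15
ee_pos: [0.5953, 0.1401, 0.1598]
tool_rot: [0.0, 0.032, 0.999, 0.0]
contact_force: [0.1, 0.6, 0.2]
width: 0.005
finger_force: 0.0
```

Call:
step_arm:
  deltas: "0 0 0 -0.001 0 0 0;0 0 0 0 0 0 0"

```text
clock: 3.35
ee_pos: [0.5953, 0.1401, 0.1589]
tool_rot: [0.0, 0.032, 0.999, -0.0]
contact_force: [0.0, -0.1, 1.5]
width: 0.003
finger_force: 1.0
```

Call:
step_arm:
  deltas: "0 0 0 -0.001 0 0 0;0 0 0 0 0 0 0"

```text
clock: 3.55
ee_pos: [0.5954, 0.1401, 0.1578]
tool_rot: [0.0, 0.032, 0.999, -0.0]
contact_force: [-0.3, -0.2, 2.4]
width: 0.005
finger_force: 1.3
```

The tips are already below deck level with only about 2 N of force, so they're on the plate. I'll press it down.

Call:
step_arm:
  deltas: "0 0 0 -0.001 0 0 0;0 0 0 -0.001 0 0 0;0 0 0 0 0 0 0"

```text
clock: 3.85
ee_pos: [0.5953, 0.1401, 0.1557]
tool_rot: [0.0, 0.032, 0.999, -0.0]
contact_force: [0.7, 1.1, 3.3]
width: 0.005
finger_force: 1.7
```

Call:
step_arm:
  deltas: "0 0 0 -0.001 0 0 0;0 0 0 -0.001 0 0 0;0 0 0 0 0 0 0"

```text
clock: 4.15
ee_pos: [0.5954, 0.1401, 0.1538]
tool_rot: [0.0, 0.032, 0.999, -0.0]
contact_force: [-1.4, -0.2, 4.3]
width: 0.006
finger_force: 2.0
```

Call:
step_arm:
  deltas: "0 0 0 -0.001 0 0 0;0 0 0 0 0 0 0;0 0 0 0 0 0 0"

```text
clock: 4.45
ee_pos: [0.5954, 0.1401, 0.1537]
tool_rot: [0.0, 0.032, 0.999, -0.0]
contact_force: [-3.2, -1.0, 10.4]
width: 0.004
finger_force: 5.2
```

The force rose to 10 N, so the plate has bottomed out. I'll lift straight up, then retreat forward and up.

Call:
step_arm:
  deltas: "0 0 0 -0.0005 0 0 0;0 0 0 0 0 0 0;0 0 0 0.005 0 0 0;0 0 0 0.01 0 0 0;0 0 0 0.02 0 0 0"

```text
clock: 4.95
ee_pos: [0.5945, 0.1401, 0.1862]
tool_rot: [-0.002, 0.032, 0.999, -0.0]
contact_force: [-0.4, 0.1, -0.7]
width: 0.006
finger_force: 0.0
```

Call:
step_arm:
  deltas: "0 -0.01 0 0.04 0 0 0;0 -0.02 0 0.04 0 0 0;0 -0.035 0 0.03 0 0 0;0 -0.04 0 0 0 0 0;0 -0.04 0 0 0 0 0"

```text
clock: 5.45
ee_pos: [0.4487, 0.1401, 0.2977]
tool_rot: [0.0, 0.032, 0.999, 0.0]
contact_force: [-0.3, -0.1, 0.1]
width: 0.006
finger_force: 0.0
```

Call:
step_arm:
  deltas: "0 -0.04 0 0 0 0 0;0 -0.04 0 0 0 0 0;0 0 0 0 0 0 0;0 0 0 0 0 0 0"

```text
clock: 5.85
ee_pos: [0.3702, 0.1402, 0.2977]
tool_rot: [0.001, 0.032, 0.999, 0.0]
contact_force: [-1.0, -0.0, -0.6]
width: 0.006
finger_force: 0.0
```

```bash
python3 - <<'E'
from h import *
c=eyes.camera("side");g=c["img"][60:280,130:360]
a=cv2.convertScaleAbs(cv2.resize(g,None,fx=1.7,fy=1.7),alpha=1.6)
t=eyes.camera("top")["img"][60:280,80:340]
b=cv2.convertScaleAbs(cv2.resize(t,None,fx=1.5,fy=1.7),alpha=1.6)
cv2.imwrite("pics/s3.png",np.hstack([a,b[:a.shape[0]]]))
o=arm.get_obs();print(o["ee_pos"],o["contact_force"],o["clock"])
E
```

```text
[0.37100929 0.14003871 0.2972346 ] [ 0.17848313 -0.3377232   0.63499412] 5.95
```

View pics/s3.png

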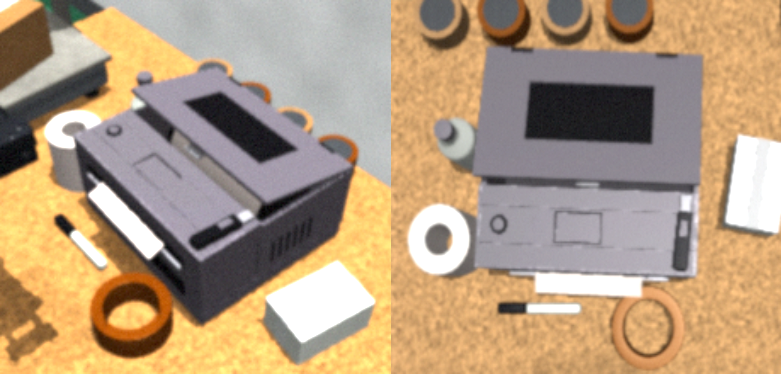

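The cover stands ajar, with a gap visible from about (165,135) to (260,205) in the left panel. The plate outline at (157,168) looks as it did before the press, the loose items haven't moved, and the hand is clear. I'll hand the job in.

```bash
python3 -c "
from plant import arm
print(arm.job_done())"
```

```text
the job is handed in; nothing more can be done
None
```

The cover sprang ajar when I pressed the release plate right down; the hand is clear, the feed key and loose items look untouched in the last pictures, and I handed the job in at about 6 s (no verdict was returned).

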